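# Sugar bowl back on its stand, spout to the spoon rest

## Task

Flip the lid of the brown sugar bowl shut, then pick the bowl up and set it down, upright and without dropping it, in the middle of the round plate of the white sugar stand, turned so that its spout points straight along the stand's spoon rest. Leave the bowl standing there with the lid shut, and leave the teaspoon on the rest, the scraper, the cutlery caddy and the mug where they are.

Things in the scene. Friction and masses are not known exactly. Their poses are not given: they have to be found in the camera images.
- bowl_mid (a point): centre of the loose brown ceramic sugar bowl, on its upright axis, 50 mm above its underside. 100 mm high to the rim, about 0.4 kg, empty. Foot 70 mm across, belly 84 mm (15 to 36 mm up), then a straight round neck 60 mm across from 58 to 100 mm up: grip it there. z up, +x towards the spout. Starts upright on the shelf, spout up to 100 degrees either side of straight away from the robot
- spout_tip (a point): outer tip of the bowl's spout, 54 mm from the bowl's axis along the bowl's +x, 95 mm above its underside; axes as the bowl's. The spout juts from the neck between 77 and 100 mm up; it is about 26 mm wide at the neck and narrows outwards. The lid's hinge is on the opposite side (-x), 33 mm from the axis and 101 mm up
- lid (a joint): bowl's brown lid: 56 mm disc with a tongue over the spout, 80 mm from hinge to tongue's end. Radians, 0 shut, stop at 1.9. Starts open, leaning back (1.7 to 1.9), its end about 180 mm above the bowl's underside. Hinge almost free, no spring: pushed from behind past upright (1.57) it falls shut, at under 1 N. Shut, its top is 106 mm up, an 18 mm knob in the middle reaches 118 mm
- plate_top (a point): centre of the top face of the white sugar stand's flat round plate, 100 mm across, 8 mm above the shelf. The stand is fixed. z up; +x points from the plate along the spoon rest, an open trough 52 mm wide, 165 mm long, 12 mm high that starts 67 mm from the plate's centre and runs straight out
- teaspoon: stainless teaspoon, about 130 mm long, lying along the spoon rest; origin on its underside near the middle. To be left alone.
- scraper: lime silicone scraper with a steel handle, 195 mm long, 12 mm thick, lying on the shelf between bowl and stand, nearer the robot; origin on its underside near the middle, x along it. To be left alone.
- caddy: clear plastic cutlery caddy, 90 x 90 mm, 100 mm high, two more teaspoons in it reaching 150 mm up; origin at the centre of its underside. To be left alone.
- mug: white ceramic mug, 80 mm across, 90 mm high, handle on its own +y side; origin at the centre of its underside. To be left alone.

How it is judged:
By the outcome, as a careful person would: the job done as asked, in the order asked, and still so for the second after the job is handed in, with the robot touching nothing.
It also fails if it takes over 54 s, if anything falls off the work surface, if the arm or the gripper's body presses on something with over 40 N, if the wrist force passes 120 N, or if a joint passes its speed limit or range.

## Robot

A 6-joint arm with a two-finger parallel gripper is mounted at the origin on the work surface. World frame = base frame: x ahead of the robot, y to its left, z up, the work surface at z = 0. Lengths are in m, angles in degrees, forces in N, time in s.
With the tool pointing down it reaches from about 0.375 to 0.925 m from the base axis. Payload 5.7 kg.
Tool frame: the origin (TCP) lies between the finger pads; the fingertips stand 17 mm ahead of it and the grasp point (between the pads) lies 2 mm behind it (r.tips_ahead is the z of the fingertips in the tool frame, in m); z points along the fingers, y is the direction in which the jaws open and shut (so a half turn about z gives the same grasp; the last joint's range is limited). The gripper opens to 85 mm and grips with 20 to 120 N. Pads are 22 mm wide; open, the fingers measure 114 mm over their backs; the gripper's body (76 mm by 85 mm) begins 54 mm behind the grasp point. The pads swing forward as they close: fully open they stand 13 mm farther back than shut.
Start: joints at [-71.511, 20.558, 86.54, -0, 72.909, -6.595], TCP at [0.254, -0.543, 0.221] pointing down, gripper open.
Joint ranges: [-170.27, 170.27], [-57.76, 135], [12.27, 136.19], [-55.21, 235.2], [11.17, 155.16], [-170.74, 170.74]. Speed limits (degrees/s): [136.94, 136.94, 180, 180, 180, 180].

## Interface

Orientations are given as [roll, pitch, yaw] about the fixed x, y, z axes, in that order (R = Rz(yaw) Ry(pitch) Rx(roll)).
In Python, from cell import r gives the robot as it stands.
- The arm moves only by the shell command python3 -m handwheel 'ROWS' [FORCE]. ROWS is JSON, a list of rows, each a list of 7 numbers: the turn, a rotation vector about the tool's x, y, z in rad, then the shift along the tool's x, y, z in m, then the finger opening in m, from 0 to 0.0854. A call has 1 to 10 rows; each row is the pose to reach, as a shift and turn from the pose measured when the call began, along the tool's axes at that moment; what a row does not reach only later rows make up. A row lasts 1/8 s, in which the tool goes at most 62.5 mm and 10.7 degrees, less where a joint would pass 70% of its speed; a pose out of reach is approached as far as the arm can. A call with a gripper value outside its range is refused whole. The fingers move at their own pace and stop on an object; FORCE is the grip in N (left out, the last holds). Time passes only in rows, so rows that repeat a pose let the fingers close. It gives the time, the measured TCP pose, the force and the opening at its end, in the units of the state.
- r.observe(): the state, without advancing time (a new reading comes with each control period).
- r.get_image(name): name is "scene" or "top"; returns a dict with "image" (400x640x3 uint8, red, green, blue), "depth" (400x640 float32, m along the optical axis (not along the pixel's ray), 0 where there is no reading), "K" (3x3 intrinsics, pixels), "rvec" (rotation vector, rad) and "tvec" (3), from world to camera coordinates, as OpenCV has them. Camera axes: x right, y down, z forward; pixel columns grow to the right and rows downward; lengths in m; the calibration is good to about 2 mm. A picture is of the moment at which its call begins.
- r.sign_off(): hands the job in, once; it reports no verdict.
The state is a dict: "t": time; "joint_pos": joint angles; "qvel": joint speeds; "joint_torque": joint torques, N m; "eef_pos": TCP position; "orientation": TCP orientation; "force": force on the tool from outside, world axes, zero at the start; "wrist_torque": the same for the moment, N m; "opening": opening from 0.0 (shut) to 1.0 (fully open).
Only numpy, scipy, OpenCV 4.12 (cv2) and the standard library are available. Lean on these libraries where they do the work, as an engineer would, in place of code of your own. Each camera call takes 0.05 s, during which the arm holds its last target.

## Working session

There is one attempt and no reset: what is moved stays moved. The work goes in short steps, Python scripts to look and compute and a shell command to move; the robot and the scene stay as the last step left them, time stands still between calls to the robot, and variables do not carry over. Pictures are saved under pics/ and viewed, and the job is handed in when it is done.

```bash
ls; mkdir -p pics; python3 - <<'E'
from cell import r
import cv2,numpy as np
print(r.observe(), r.tips_ahead)
for n in("scene","top"):
    d=r.get_image(n); cv2.imwrite(f"pics/{n}0.png",cv2.cvtColor(d["image"],cv2.COLOR_RGB2BGR)); print(n,d["K"],d["rvec"],d["tvec"])
    np.savez(f"{n}0.npz",**d)
E
```

```text
pics
{'t': 0.0, 'joint_pos': array([-7.15116793e+01,  2.05963594e+01,  8.65987185e+01, -1.77171938e-03,
        7.29090513e+01, -6.59525697e+00]), 'qvel': array([ 0.03550408, -0.00454052,  0.03453619,  0.02005616,  0.00356492,
       -0.06904222]), 'joint_torque': array([-1.42925899e-03, -5.27617836e+01, -2.78621399e+01, -3.63441750e-04,
        1.30487993e-02, -5.70291931e-06]), 'eef_pos': array([ 0.25411888, -0.54275789,  0.22057177]), 'orientation': array([-1.79896365e+02, -1.02784222e-02,  2.50840906e+01]), 'force': array([ 0.01212681, -0.04744508, -0.49929613]), 'wrist_torque': array([ 0.01210128, -0.01458154, -0.02742262]), 'opening': 0.9995796824752078} 0.017
scene [[405.63600609   0.         320.80907607]
 [  0.         405.63600609 198.05488045]
 [  0.           0.           1.        ]] [ 1.82046528  1.31223818 -0.68216975] [-0.19470081 -0.21875572  1.45382703]
top [[426.1394313    0.         315.42420689]
 [  0.         426.1394313  192.5265556 ]
 [  0.           0.           1.        ]] [ 2.21703835 -2.18440314  0.04162573] [-0.00310425  0.54226149  1.29662211]
```

View pics/scene0.png

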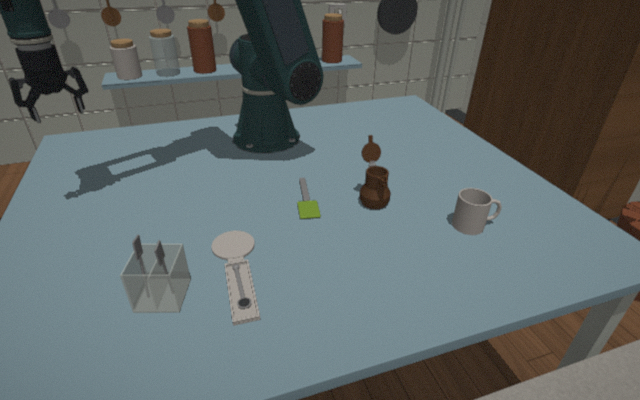

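View pics/top0.png

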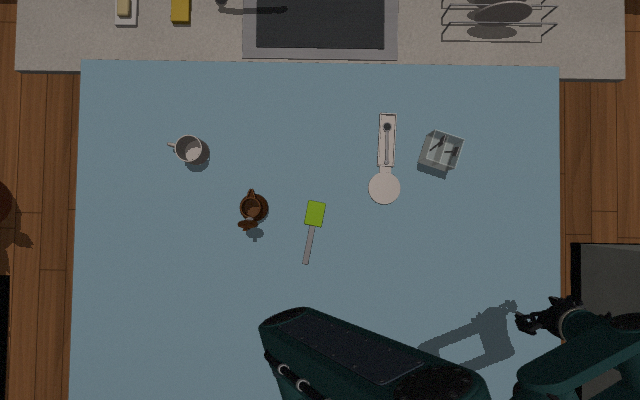

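The top view has x up the image and y to the left. The bowl is at about (255,207) with its lid leaning back at (247,224). The plate is at (384,186), the rest runs up to (387,115), the caddy is at (441,153), the scraper at (313,230) and the mug at (190,150). Next I'll measure these from depth.

```bash
cat > h.py <<'E'
import cv2,numpy as np
def cloud(d):
    R,_=cv2.Rodrigues(np.array(d["rvec"],float)); t=np.array(d["tvec"],float).ravel(); K=d["K"]
    v,u=np.mgrid[0:400,0:640]; z=d["depth"]
    P=np.stack([(u-K[0,2])/K[0,0]*z,(v-K[1,2])/K[1,1]*z,z],-1)
    P=(P-t)@R; P[z<=0]=np.nan
    return P
def circ(p):
    A=np.c_[2*p,np.ones(len(p))]; s=np.linalg.lstsq(A,(p**2).sum(1),rcond=None)[0]
    return s[:2],np.sqrt(s[2]+s[:2]@s[:2])
E
python3 - <<'E'
from h import *
for n in("scene","top"):
    d=dict(np.load(n+"0.npz")); P=cloud(d); im=d["image"].astype(int); 
    brown=(im[...,0]>1.5*im[...,2])&(im[...,0]>im[...,1]*1.3)
    x,y,z=P[...,0],P[...,1],P[...,2]
    ws=(x>.3)&(x<.9)&(abs(y)<.55)
    m=ws&brown&(z>-.01)&(z<.2)
    print(n,"brown",m.sum(), "table z",np.nanmedian(z[ws]))
    for a in np.arange(0,.2,.01):
        k=m&(z>=a)&(z<a+.01)
        if k.sum()>2: print(round(a,2),k.sum(),np.round([x[k].min(),x[k].max(),y[k].min(),y[k].max(),x[k].mean(),y[k].mean()],4))
    white=(im.min(-1)>130)&ws&(z<.03)&(y<0)&(y>-.3)&(im.max(-1)-im.min(-1)<40)
    k=white
    print("white",k.sum(),x[k].min(),x[k].max(),y[k].min(),y[k].max(),np.median(z[k]))
    lime=(im[...,1]>1.5*im[...,2])&(im[...,1]>im[...,0])&ws
    print("lime",lime.sum(),P[lime].min(0),P[lime].max(0))
b=cv2.imread("pics/top0.png")
cv2.imwrite("pics/topz.png",cv2.resize(b[170:250,220:330],None,fx=7,fy=7,interpolation=cv2.INTER_CUBIC))
cv2.imwrite("pics/topz2.png",cv2.resize(b[100:220,360:480],None,fx=5,fy=5,interpolation=cv2.INTER_CUBIC))
b=cv2.imread("pics/scene0.png")
cv2.imwrite("pics/scz.png",cv2.resize(b[130:220,330:430],None,fx=6,fy=6,interpolation=cv2.INTER_CUBIC))
E
```

```text
scene brown 1134 table z -0.0017028457602165118
0.0 8 [0.5122 0.5332 0.162  0.1901 0.5257 0.1751]
0.01 62 [0.5065 0.5356 0.1503 0.2122 0.5265 0.1747]
0.02 73 [0.4977 0.535  0.1486 0.2167 0.5242 0.1757]
0.03 116 [0.4898 0.5371 0.1484 0.223  0.5226 0.1773]
0.04 117 [0.4804 0.536  0.151  0.22   0.5162 0.1777]
0.05 93 [0.4871 0.528  0.1583 0.2155 0.515  0.1783]
0.06 54 [0.4705 0.5238 0.1606 0.2021 0.5132 0.1754]
0.07 73 [0.4634 0.5401 0.1609 0.2149 0.4935 0.1865]
0.08 114 [0.4642 0.5472 0.1603 0.2167 0.5029 0.187 ]
0.09 158 [0.4659 0.5483 0.1593 0.217  0.5059 0.1877]
0.11 40 [0.4474 0.457  0.1712 0.2114 0.4532 0.1914]
0.12 65 [0.4447 0.4553 0.1675 0.2153 0.4504 0.1911]
0.13 66 [0.442  0.4525 0.1668 0.2157 0.4473 0.1915]
0.14 55 [0.44   0.4491 0.1686 0.2133 0.4441 0.1905]
0.15 22 [0.438  0.4456 0.1778 0.2043 0.4415 0.1913]
0.16 13 [0.4313 0.4411 0.1873 0.1954 0.4356 0.1914]
0.17 3 [0.4337 0.4362 0.1887 0.1936 0.4352 0.1909]
white 2146 0.49545764532833225 0.79332494699744 -0.25507281672411525 -0.15309118078320663 0.004730392878676937
lime 342 [ 0.42584819 -0.02524947 -0.00428768] [0.522787
[... 443 characters left out ...]
0.4689 0.5408 0.1614 0.2164 0.5096 0.1883]
0.09 84 [0.4662 0.5462 0.1626 0.2199 0.507  0.1917]
0.1 66 [0.4576 0.546  0.1622 0.2194 0.5017 0.1916]
0.11 15 [0.4549 0.4581 0.1707 0.2126 0.4563 0.1891]
0.12 23 [0.4502 0.4554 0.1699 0.2164 0.4533 0.192 ]
0.13 25 [0.4365 0.4527 0.1657 0.2171 0.4492 0.1915]
0.14 34 [0.4421 0.4501 0.1643 0.2158 0.4463 0.1891]
0.15 27 [0.4397 0.4454 0.1759 0.2092 0.4428 0.1922]
0.16 8 [0.4377 0.4403 0.183  0.196  0.4393 0.1909]
0.17 9 [0.4327 0.438  0.189  0.1975 0.4345 0.1923]
white 1366 0.5131812955745066 0.7920442874021616 -0.2523869771883188 -0.15904275552895475 0.007510108093671631
lime 584 [ 0.30000357 -0.54182458 -0.00173461] [0.51922203 0.03898597 0.87728084]
```

View pics/topz.png

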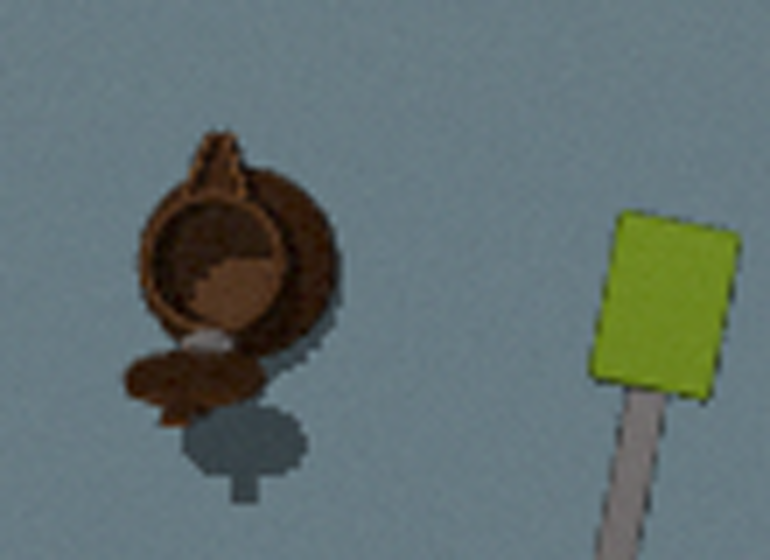

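View pics/topz2.png

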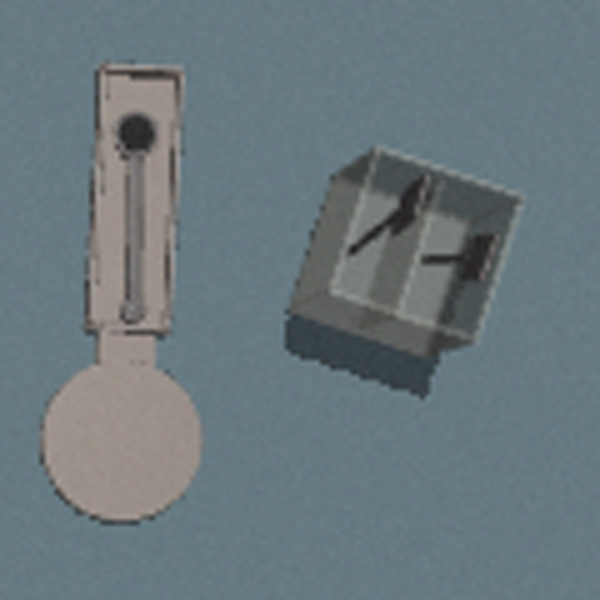

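View pics/scz.png

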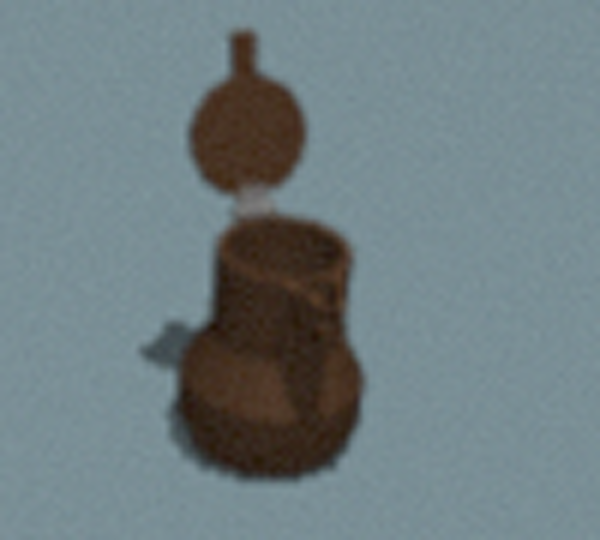

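```bash
python3 - <<'E'
from h import *
from scipy.optimize import least_squares as LS
for n in("scene","top"):
    d=dict(np.load(n+"0.npz")); P=cloud(d); im=d["image"].astype(int); 
    brown=(im[...,0]>1.5*im[...,2])&(im[...,0]>im[...,1]*1.3)
    x,y,z=P[...,0],P[...,1],P[...,2]
    near=brown&(abs(x-.495)<.07)&(abs(y-.19)<.06)
    for lo,hi,R in((.062,.076,.030),(.088,.103,.0288),(.017,.035,.042)):
        k=near&(z>lo)&(z<hi)&(x<.524)
        p=P[k][:,:2]
        s=LS(lambda c:np.hypot(*(p-c).T)-R,[.495,.19],loss="soft_l1",f_scale=.002)
        print(n,lo,len(p),s.x,np.abs(s.fun).mean(), np.std(s.fun))
    k=near&(z>.08)&(z<.104)&(x>.53); print("spout pts",k.sum(),P[k].mean(0),"tipx",P[k][:,0].max(), P[k&(x>.54)].mean(0))
    k=near&(z>.11)&(z<.2)
    print("lid",P[k].mean(0)); k2=k|(brown&(abs(y-.19)<.06)&(z>.11)&(z<.2)&(x>.4)&(x<.5)); Q=P[k2]; c=Q.mean(0); U=np.linalg.svd(Q-c)[2]; print("plane n",U[2],c)
    for a in(.16,):
        kk=k2&(z>a); print("tongue",P[kk].mean(0))
    white=((im.min(-1)>115)&(abs(z-.005)<.015)&(y<-.1)&(y>-.3)&(x>.45)&(im.max(-1)-im.min(-1)<45))
    # plate: pixels with x<.58
    K=d["K"];Rm,_=cv2.Rodrigues(d["rvec"]);t=d["tvec"].ravel()
    v,u=np.nonzero(white)
    ray=np.c_[(u-K[0,2])/K[0,0],(v-K[1,2])/K[1,1],np.ones(len(u))]@Rm; C=-t@Rm
    G=C+ray*((.008-C[2])/ray[:,2])[:,None]
    m=white.astype(np.uint8)*255; cs=max(cv2.findContours(m,0,1)[0],key=cv2.contourArea)[:,0]
    ray=np.c_[(cs[:,0]-K[0,2])/K[0,0],(cs[:,1]-K[1,2])/K[1,1],np.ones(len(cs))]@Rm; E=C+ray*((.008-C[2])/ray[:,2])[:,None]
    e=E[E[:,0]<.57][:,:2]; s=LS(lambda c:np.hypot(*(e-c[:2]).T)-c[2],[.53,-.2,.05],loss="soft_l1",f_scale=.001)
    print("plate",s.x,len(e))
    rest=G[G[:,0]>.61][:,:2].astype(np.float32); print("rest",cv2.minAreaRect(rest),rest.mean(0))
    dv=rest.mean(0)-s.x[:2]; print("dir centre->rest",np.degrees(np.arctan2(dv[1],dv[0])))
E
```

```text
scene 0.062 83 [0.49436124 0.19142144] 0.002062591578746681 0.002076562389691777
scene 0.088 132 [0.4951751  0.18937505] 0.00201962369014374 0.0017489869588474258
scene 0.017 48 [0.49150143 0.19067177] 0.0011224571188325446 0.0014177052117524474
spout pts 54 [0.5399154  0.1859579  0.09007451] tipx 0.5483074184261562 [0.54460707 0.18773599 0.08901242]
lid [0.44707008 0.19115744 0.13513457]
plane n [ 0.94767888 -0.01541819  0.31885266] [0.44707008 0.19115744 0.13513457]
tongue [0.43551294 0.19129315 0.16659142]
plate [ 0.55214981 -0.20068428  0.10086478] 129
rest ((0.7824074029922485, -0.2007245421409607), (0.1974370926618576, 0.344656765460968), 89.98509979248047) [ 0.793848   -0.19831847]
dir centre->rest 0.5608111951812808
top 0.062 27 [0.49327875 0.18714398] 0.0021604745939298 0.0013674419804034974
top 0.088 109 [0.49484445 0.19023716] 0.0016759468188227912 0.0016109554265893852
top 0.017 5 [0.49429254 0.19190426] 9.586862550423348e-05 0.00011275890578000366
spout pts 32 [0.53768728 0.19081312 0.09482486] tipx 0.546178577718732 [0.54289425 0.1900687  0.09650896]
lid [0.44720209 0.19090108 0.14166522]
plane n [-0.93704176  0.02968925 -0.34795298] [0.44720209 0.19090108 0.14166522]
tongue [0.43676892 0.19166694 0.16992098]
plate [ 0.56105379 -0.20627962  0.04797061] 51
rest ((0.702374279499054, -0.21129631996154785), (0.053899552673101425, 0.1829414814710617), 87.43571472167969) [ 0.7024806  -0.21181925]
dir centre->rest -2.243103887346029
```

The bowl's axis is at about (0.4945, 0.190) with its spout near yaw -1°. The lid leans back towards -x, its end at about x 0.434, z 0.178. I'll refine the stand pose and work out the approach.

```bash
cat >> h.py <<'E'
from scipy.spatial.transform import Rotation as Ro
def rel(wps,st):
    R0=Ro.from_euler('xyz',st["orientation"],degrees=True)
    for x,y,z,yaw in wps:
        rv=(R0.inv()*Ro.from_euler('xyz',[180,0,yaw],degrees=True)).as_rotvec()
        s=R0.inv().apply(np.array([x,y,z])-st["eef_pos"]); print((x,y,z,yaw),np.round(rv,4),np.round(s,4))
E
python3 - <<'E'
from cell import r
from h import *
from scipy.optimize import least_squares as LS
for n in("scene","top"):
    d=dict(np.load(n+"0.npz")); P=cloud(d); im=d["image"].astype(float); g=im[...,0]-im[...,2]*1.0 # table is bluish
    x,y,z=P[...,0],P[...,1],P[...,2]
    K=d["K"];Rm,_=cv2.Rodrigues(d["rvec"]);t=d["tvec"].ravel(); C=-t@Rm
    def pl(uv,h):
        ray=np.c_[(uv[:,0]-K[0,2])/K[0,0],(uv[:,1]-K[1,2])/K[1,1],np.ones(len(uv))]@Rm
        return (C+ray*((h-C[2])/ray[:,2])[:,None])[:,:2]
    def px(X): return cv2.projectPoints(np.array(X,float),d["rvec"],d["tvec"],K,None)[0][:,0]
    gs=cv2.GaussianBlur(g,(3,3),0)
    # fit model: 2-level image: maximise boundary contrast of plate circle + rest sides
    from scipy.ndimage import map_coordinates as mc
    def val(X): q=px(X); return mc(gs,[q[:,1],q[:,0]],order=1)
    a=np.radians(np.arange(40,321,4)); L=np.linspace(.09,.225,30)
    def cost(p):
        c,s=np.cos(p[2]),np.sin(p[2]); B=np.array([[c,s],[-s,c]])
        tot=0
        for e,sg in((-.003,1),(.003,-1)):
            cp=np.c_[(.05+e)*np.cos(a),(.05+e)*np.sin(a)]@B+p[:2]
            rp=np.r_[np.c_[L,0*L+.026+e],np.c_[L,0*L-.026-e]]@B+p[:2]
            ep=np.c_[0*L+.232+e,np.linspace(-.022,.022,30)]@B+p[:2]
            tot+=sg*(val(np.c_[cp,0*cp[:,0]+.008]).mean()+val(np.c_[rp,0*rp[:,0]+.012]).mean()+.4*val(np.c_[ep,0*ep[:,0]+.012]).mean())
        return -tot
    from scipy.optimize import minimize
    best=min((minimize(cost,[.561+i,-.206+j,np.radians(q)],method="Nelder-Mead",options=dict(initial_simplex=[[.561+i,-.206+j,np.radians(q)],[.564+i,-.206+j,np.radians(q)],[.561+i,-.203+j,np.radians(q)],[.561+i,-.206+j,np.radians(q+2)]])) for i in(-.003,.003) for j in(-.003,.003) for q in(-3,-1)),key=lambda s:s.fun)
    print(n,best.x[:2],np.degrees(best.x[2]),best.fun)
st=r.observe()
rel([(.30,-.45,.24,25),(.40,-.30,.25,10),(.44,-.1,.25,0),(.43,.05,.25,0),(.385,.19,.25,0),(.385,.19,.17,0)],st)
E
```

```text
scene [ 0.56801758 -0.20582458] -2.495789586781615 -64.55961999479483
top [ 0.56041352 -0.20495067] -2.425499832554814 -67.6778451364498
(0.3, -0.45, 0.24, 25) [-0.0016 -0.0002  0.0015] [ 0.0809 -0.0647 -0.0192]
(0.4, -0.3, 0.25, 10) [-0.0017 -0.      0.2633] [ 0.235  -0.1581 -0.029 ]
(0.44, -0.1, 0.25, 0) [-1.700e-03  1.000e-04  4.378e-01] [ 0.356  -0.3223 -0.0287]
(0.43, 0.05, 0.25, 0) [-1.700e-03  1.000e-04  4.378e-01] [ 0.4106 -0.4624 -0.0285]
(0.385, 0.19, 0.25, 0) [-1.700e-03  1.000e-04  4.378e-01] [ 0.4292 -0.6083 -0.0283]
(0.385, 0.19, 0.17, 0) [-1.700e-03  1.000e-04  4.378e-01] [ 0.4292 -0.6082  0.0517]
```

```bash
python3 -m handwheel '[[0,0,0.05,0.045,-0.03,-0.028,0.0],[0,0,0.1,0.09,-0.06,-0.029,0.0],[0,0,0.16,0.14,-0.095,-0.029,0.0],[0,0,0.21,0.19,-0.125,-0.029,0.0],[0,0,0.26,0.235,-0.158,-0.029,0.0],[0,0,0.31,0.265,-0.2,-0.029,0.0],[0,0,0.36,0.295,-0.24,-0.029,0.0],[0,0,0.4,0.325,-0.28,-0.029,0.0],[0,0,0.438,0.356,-0.322,-0.029,0.0],[0,0,0.438,0.356,-0.322,-0.029,0.0]]' 40
python3 - <<'E'
from cell import r
from h import *
rel([(.43,.05,.25,0),(.385,.19,.25,0),(.385,.19,.17,0)],r.observe())
E
```

```text
t: 1.35
eef_pos: [0.4398, -0.097, 0.2499]
orientation: [-179.8, 0.1, 0.3]
force: [0.5, -0.2, 0.1]
opening: -0.001
(0.43, 0.05, 0.25, 0) [-0.003   0.0014  0.0044] [-0.0091 -0.1471  0.0004]
(0.385, 0.19, 0.25, 0) [-0.003   0.0014  0.0044] [-0.0535 -0.2873  0.0008]
(0.385, 0.19, 0.17, 0) [-0.003   0.0014  0.0044] [-0.0534 -0.287   0.0808]
```

```bash
python3 -m handwheel '[[-0.003,0.001,0.004,-0.003,-0.05,0,0.0],[-0.003,0.001,0.004,-0.006,-0.1,0,0.0],[-0.003,0.001,0.004,-0.01,-0.147,0,0.0],[-0.003,0.001,0.004,-0.025,-0.19,0.001,0.0],[-0.003,0.001,0.004,-0.04,-0.24,0.001,0.0],[-0.003,0.001,0.004,-0.0535,-0.287,0.001,0.0],[-0.003,0.001,0.004,-0.0535,-0.287,0.001,0.0],[-0.003,0.001,0.004,-0.0535,-0.287,0.04,0.0],[-0.003,0.001,0.004,-0.0535,-0.287,0.08,0.0],[-0.003,0.001,0.004,-0.0535,-0.287,0.081,0.0]]'
python3 - <<'E'
from cell import r
from h import *
d=r.get_image("scene"); cv2.imwrite("pics/s1.png",cv2.resize(cv2.cvtColor(d["image"],cv2.COLOR_RGB2BGR)[80:230,290:490],None,fx=4,fy=4))
st=r.observe(); print(st["eef_pos"],st["orientation"])
E
```

```text
t: 2.6
eef_pos: [0.383, 0.1878, 0.1677]
orientation: [179.9, 0.4, -0.0]
force: [-0.2, 0.1, -0.1]
opening: -0.0
[0.38444916 0.18845916 0.16920929] [ 1.79915514e+02  1.89170060e-01 -4.85507918e-02]
```

View pics/s1.png

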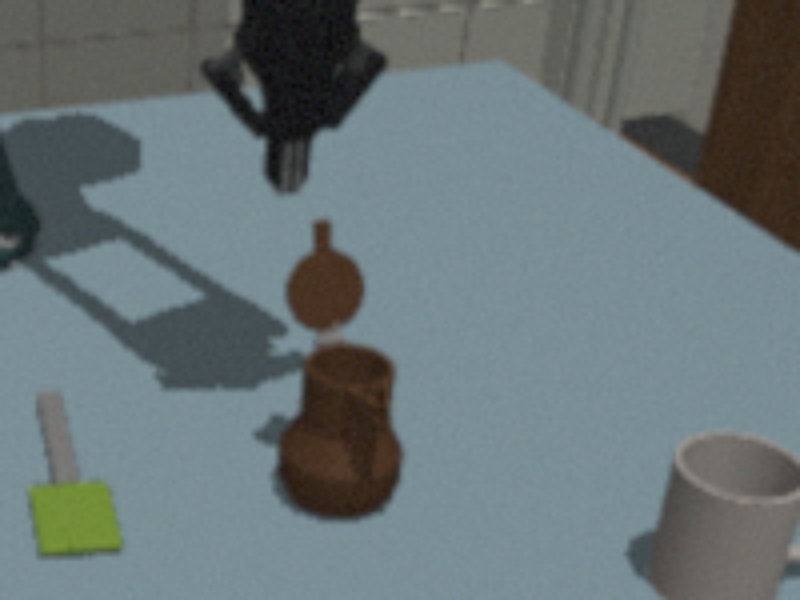

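The closed fingers (crop 290,190) are behind the open lid (tongue end at crop 322,222). I'll push it forward gently.

```bash
python3 -m handwheel '[[0,0,0,0.015,-0.002,0,0.0],[0,0,0,0.03,-0.002,0,0.0],[0,0,0,0.042,-0.002,0,0.0],[0,0,0,0.052,-0.002,0,0.0],[0,0,0,0.062,-0.002,0,0.0],[0,0,0,0.072,-0.002,0,0.0],[0,0,0,0.082,-0.002,0,0.0],[0,0,0,0.09,-0.002,0,0.0],[0,0,0,0.09,-0.002,0,0.0],[0,0,0,0.09,-0.002,0,0.0]]'
python3 - <<'E'
from cell import r
from h import *
d=r.get_image("scene"); cv2.imwrite("pics/s2.png",cv2.resize(cv2.cvtColor(d["image"],cv2.COLOR_RGB2BGR)[80:230,290:490],None,fx=4,fy=4))
st=r.observe(); print(st["eef_pos"],st["orientation"])
E
```

```text
t: 3.9
eef_pos: [0.474, 0.1903, 0.1688]
orientation: [179.9, 0.2, -0.0]
force: [0.2, -0.3, 1.5]
opening: 0.001
[0.47392219 0.19033311 0.168783  ] [ 1.79907260e+02  2.28647838e-01 -4.22460909e-02]
```

View pics/s2.png

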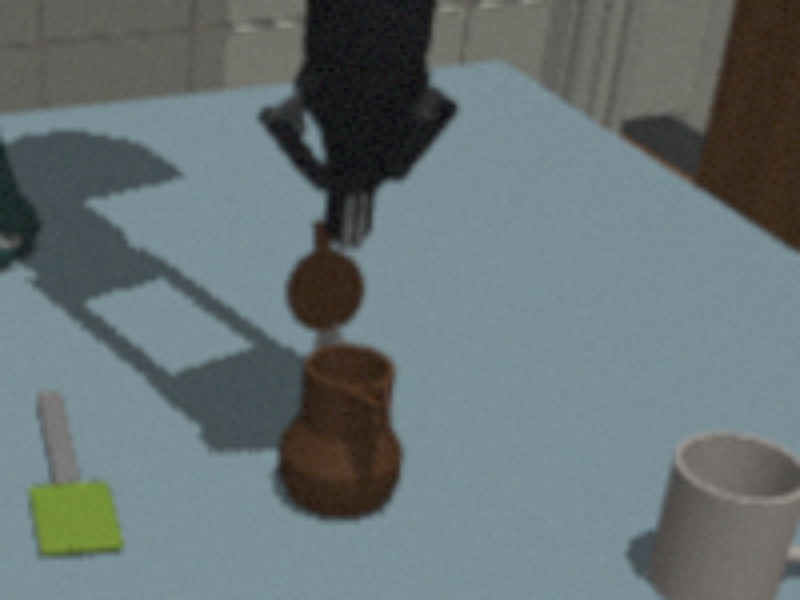

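The lid hasn't moved, and the fingers (crop 348,240) now sit in front of its tongue (322,225). I'll measure where the fingertips really are before trying again.

```bash
python3 - <<'E'
from cell import r
from h import *
for n in("scene","top"):
    d=r.get_image(n); P=cloud(d); im=d["image"].astype(int)
    x,y,z=P[...,0],P[...,1],P[...,2]
    brown=(im[...,0]>1.5*im[...,2])&(im[...,0]>im[...,1]*1.3)
    near=(x>.4)&(x<.56)&(y>.12)&(y<.26)
    k=near&brown&(z>.11)&(z<.22)
    if k.sum(): print(n,"lid",k.sum(),P[k].min(0),P[k].max(0)); kk=k&(z>.16); print("tongue",P[kk].mean(0) if kk.any() else 0)
    k=near&~brown&(z>.12)&(z<.2)
    for a in np.arange(.12,.2,.01):
        q=k&(z>=a)&(z<a+.01)
        if q.sum(): print(n,"fing",round(a,2),q.sum(),P[q].min(0),P[q].max(0))
    print(cv2.projectPoints(np.array([[.474,.190,.152],[.434,.191,.178]]),d["rvec"],d["tvec"],d["K"],None)[0][:,0])
    cv2.imwrite(f"pics/{n}2f.png",cv2.resize(cv2.cvtColor(d["image"],cv2.COLOR_RGB2BGR)[170:250,220:330],None,fx=7,fy=7))
E
```

```text
scene lid 228 [0.43367056 0.16625435 0.11056166] [0.4804347  0.21491932 0.21357459]
tongue [0.44532395 0.18839157 0.1724572 ]
scene fing 0.12 18 [0.44175661 0.16431979 0.12089458] [0.45409563 0.2174001  0.12995672]
scene fing 0.13 21 [0.4397396  0.16363693 0.13084753] [0.44976307 0.21825989 0.13948741]
scene fing 0.14 15 [0.43901854 0.16803925 0.14066914] [0.44666454 0.21473934 0.14945353]
scene fing 0.15 14 [0.43402679 0.1784495  0.15000213] [0.44271507 0.20767109 0.15979763]
scene fing 0.16 8 [0.43257981 0.18551984 0.16095346] [0.43975713 0.19680715 0.16968196]
scene fing 0.17 12 [0.43043978 0.18158228 0.17073585] [0.48527364 0.1930091  0.17966626]
scene fing 0.18 31 [0.46818467 0.17526106 0.18059042] [0.48940546 0.20117325 0.18980377]
scene fing 0.19 44 [0.46979914 0.17393121 0.19061671] [0.48643918 0.20213484 0.1994786 ]
[[375.30393547 149.55391069]
 [370.02025575 134.00784778]]
top lid 35 [0.43993261 0.16637487 0.11401668] [0.45808948 0.18297998 0.15713468]
tongue 0
top fing 0.12 1 [0.45294434 0.16677432 0.12384387] [0.45294434 0.16677432 0.12384387]
top fing 0.13 3 [0.44498096 0.16509933 0.13266111] [0.45045606 0.16550445 0.1351985 ]
top fing 0.15 2 [0.44016761 0.17319115 0.15062567] [0.44537324 0.17931146 0.15433606]
[[247.22900632 214.45535767]
 [244.96516569 229.58669827]]
```

View pics/top2f.png

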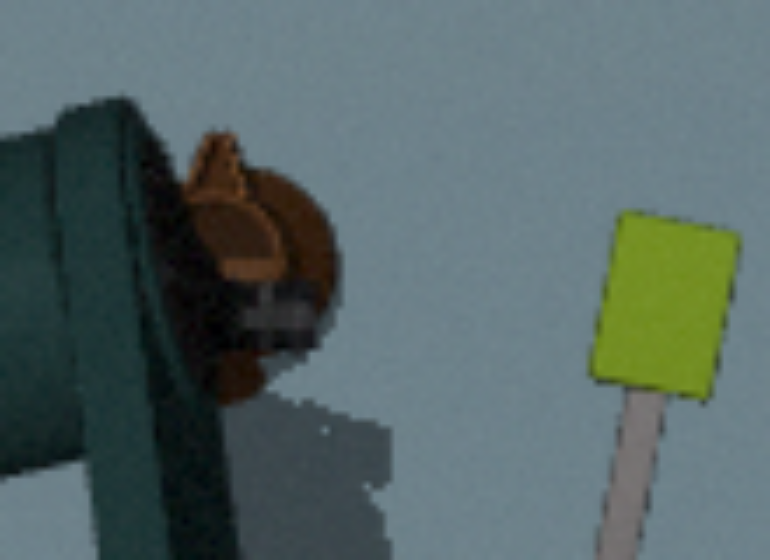

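```bash
python3 - <<'E'
from cell import r
from h import *
d=r.get_image("scene"); P=cloud(d); st=r.observe(); print(st["eef_pos"],st["joint_pos"])
im=d["image"]
for c in(374,376,378,380):
    print(c,[(v,tuple(int(a) for a in im[v,c]),np.round(P[v,c],3).tolist()) for v in range(134,150,2)])
for z in(.15,.16,.17,.18,.19): print(z,[cv2.projectPoints(np.array([[x,.190,z]]),d["rvec"],d["tvec"],d["K"],None)[0].ravel().round(1) for x in(.463,.474,.485)])
cv2.imwrite("pics/s3.png",cv2.resize(cv2.cvtColor(im,cv2.COLOR_RGB2BGR)[60:180,330:430],None,fx=6,fy=6,interpolation=cv2.INTER_NEAREST)[:600])
E
```

```text
[0.47407552 0.19039412 0.16892063] [ 1.41562071e+01  1.66851634e+01  1.00921007e+02 -3.88889070e-02
  6.26117424e+01  1.04212052e+02]
374 [(134, (21, 23, 23), [0.48, 0.179, 0.2]), (136, (11, 19, 22), [0.478, 0.18, 0.194]), (138, (34, 30, 32), [0.483, 0.178, 0.19]), (140, (61, 64, 66), [0.481, 0.18, 0.184]), (142, (85, 91, 93), [0.147, 0.355, -0.002]), (144, (58, 43, 34), [0.441, 0.202, 0.15]), (146, (53, 35, 26), [0.442, 0.202, 0.145]), (148, (58, 43, 31), [0.445, 0.201, 0.141])]
376 [(134, (65, 64, 66), [0.485, 0.182, 0.202]), (136, (72, 74, 75), [0.484, 0.183, 0.196]), (138, (72, 75, 73), [0.485, 0.183, 0.191]), (140, (80, 80, 79), [0.482, 0.185, 0.184]), (142, (96, 109, 112), [0.484, 0.185, 0.179]), (144, (67, 63, 59), [0.443, 0.207, 0.151]), (146, (52, 34, 24), [0.445, 0.207, 0.146]), (148, (55, 41, 26), [0.448, 0.205, 0.142])]
378 [(134, (53, 54, 54), [0.486, 0.187, 0.201]), (136, (55, 57, 59), [0.485, 0.188, 0.195]), (138, (54, 58, 57), [0.484, 0.189, 0.19]), (140, (52, 53, 54), [0.485, 0.189, 0.185]), (142, (104, 122, 126), [0.148, 0.37, -0.004]), (144, (107, 123, 129), [0.165
[... 154 characters left out ...]
 (136, (83, 85, 84), [0.485, 0.193, 0.195]), (138, (75, 74, 75), [0.482, 0.196, 0.188]), (140, (96, 108, 110), [0.484, 0.195, 0.183]), (142, (115, 136, 142), [0.147, 0.379, -0.005]), (144, (123, 143, 151), [0.167, 0.369, -0.002]), (146, (116, 135, 144), [0.178, 0.364, -0.004]), (148, (96, 107, 111), [0.197, 0.354, -0.001])]
0.15 [array([373.4, 148.4]), array([375.2, 150.2]), array([377.1, 152.1])]
0.16 [array([373.8, 144.9]), array([375.6, 146.8]), array([377.4, 148.6])]
0.17 [array([374.1, 141.5]), array([375.9, 143.3]), array([377.8, 145.1])]
0.18 [array([374.5, 137.9]), array([376.3, 139.7]), array([378.2, 141.5])]
0.19 [array([374.8, 134.4]), array([376.7, 136.1]), array([378.6, 137.9])]
```

View pics/s3.png

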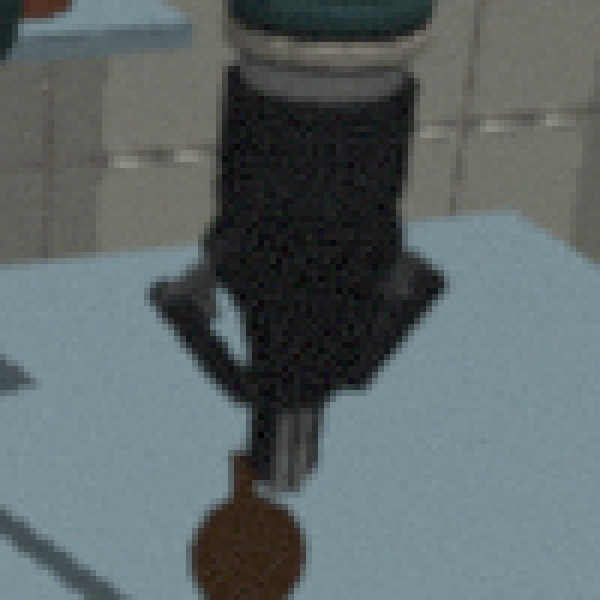

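The cameras put the shut fingertips at z≈0.179 while the TCP reads 0.169, so they are 27 mm higher than the tool data says and they passed just over the lid. I'll trust the cameras: rise, go back behind the lid, come down about 25 mm lower and push again.

```bash
python3 -m handwheel '[[0,0,0,0,0,-0.02,0.0],[0,0,0,-0.04,-0.001,-0.02,0.0],[0,0,0,-0.085,-0.002,-0.02,0.0],[0,0,0,-0.09,-0.002,-0.02,0.0],[0,0,0,-0.09,-0.002,-0.01,0.0],[0,0,0,-0.09,-0.002,0.01,0.0],[0,0,0,-0.09,-0.002,0.023,0.0],[0,0,0,-0.09,-0.002,0.023,0.0]]'
python3 - <<'E'
from cell import r
from h import *
d=r.get_image("scene"); P=cloud(d); im=d["image"]
cv2.imwrite("pics/s4.png",cv2.resize(cv2.cvtColor(im,cv2.COLOR_RGB2BGR)[60:180,330:430],None,fx=6,fy=6,interpolation=cv2.INTER_NEAREST)[:600])
st=r.observe(); print(st["eef_pos"],st["force"])
p=st["eef_pos"]
print([(z,cv2.projectPoints(np.array([[p[0]+.011,p[1],z]]),d["rvec"],d["tvec"],d["K"],None)[0].ravel().round(1)) for z in(.13,.14,.15,.16)])
E
```

```text
t: 5.1
eef_pos: [0.3838, 0.1921, 0.145]
orientation: [179.9, 0.3, -0.1]
force: [-0.4, -0.5, 0.6]
opening: 0.002
[0.38423266 0.19229143 0.14569128] [ 0.93253696 -0.43747027  0.06476348]
[(0.13, array([363.1, 144.2])), (0.14, array([363.4, 140.9])), (0.15, array([363.7, 137.6])), (0.16, array([364. , 134.2]))]
```

View pics/s4.png

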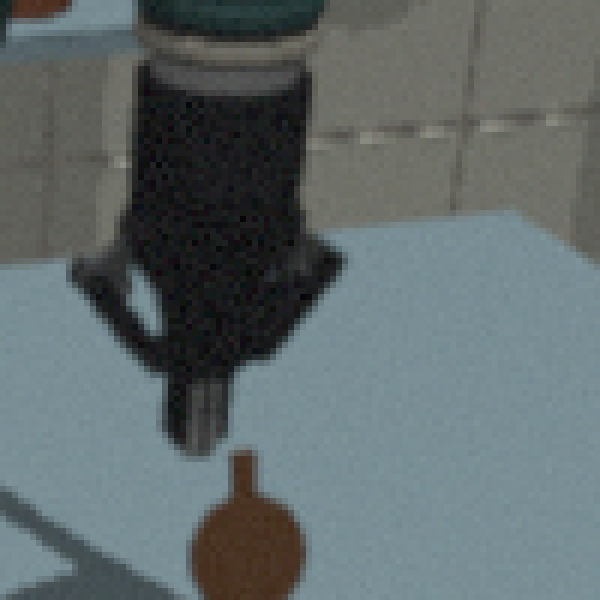

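The fingertips are now at z≈0.155 (row 136), below the lid's end. Pushing again.

```bash
python3 -m handwheel '[[0,0,0,0.015,0,0,0.0],[0,0,0,0.03,0,0,0.0],[0,0,0,0.042,0,0,0.0],[0,0,0,0.052,0,0,0.0],[0,0,0,0.062,0,0,0.0],[0,0,0,0.072,0,0,0.0],[0,0,0,0.082,0,0,0.0],[0,0,0,0.095,0,0,0.0],[0,0,0,0.095,0,0,0.0],[0,0,0,0.095,0,0,0.0]]'
python3 - <<'E'
from cell import r
from h import *
d=r.get_image("scene"); cv2.imwrite("pics/s5.png",cv2.resize(cv2.cvtColor(d["image"],cv2.COLOR_RGB2BGR)[80:230,290:490],None,fx=4,fy=4))
E
```

```text
t: 6.4
eef_pos: [0.4789, 0.1921, 0.1451]
orientation: [179.9, 0.3, -0.1]
force: [-0.1, -0.3, 0.2]
opening: -0.002
```

View pics/s5.png

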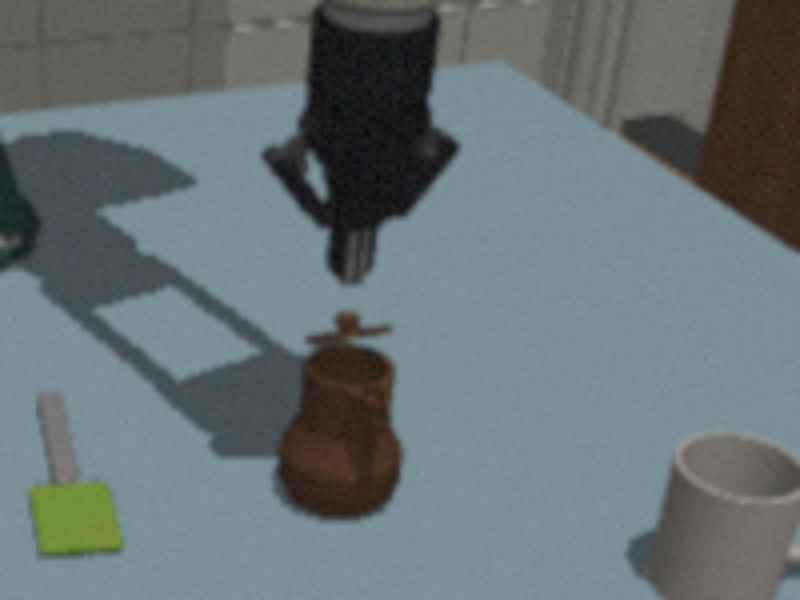

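The lid is tipping forward, seen edge-on at crop (348,328). I'll rise, open the fingers and let it fall.

```bash
python3 -m handwheel '[[0,0,0,0,0,-0.04,0.0],[0,0,0,0,0,-0.08,0.0854],[0,0,0,0.015,0.002,-0.08,0.0854],[0,0,0,0.0155,0.002,-0.08,0.0854],[0,0,0,0.0155,0.002,-0.08,0.0854],[0,0,0,0.0155,0.002,-0.08,0.0854],[0,0,0,0.0155,0.002,-0.08,0.0854],[0,0,0,0.0155,0.002,-0.08,0.0854]]'
python3 - <<'E'
from cell import r
from h import *
d=r.get_image("scene"); P=cloud(d); im=d["image"].astype(int)
cv2.imwrite("pics/s6.png",cv2.resize(cv2.cvtColor(d["image"],cv2.COLOR_RGB2BGR)[70:220,290:490],None,fx=4,fy=4))
x,y,z=P[...,0],P[...,1],P[...,2]
st=r.observe(); print(st["eef_pos"],st["opening"],st["orientation"])
k=(im.max(-1)<110)&(x>.43)&(x<.56)&(y>.09)&(y<.29)&(z>.13)&(z<.35)
for a in np.arange(.17,.32,.01):
    q=k&(z>=a)&(z<a+.01)
    if q.sum():
        Y=np.sort(y[q]); g=np.diff(Y); i=g.argmax(); print(round(a,2),q.sum(),"x",x[q].min().round(3),x[q].max().round(3),"y",Y[0].round(3),Y[i].round(3),Y[i+1].round(3),Y[-1].round(3))
from scipy.optimize import least_squares as LS
brown=(im[...,0]>1.5*im[...,2])&(im[...,0]>im[...,1]*1.3)
k=brown&(abs(x-.495)<.07)&(abs(y-.19)<.06)
print("top z",z[k].max(), np.percentile(z[k],98))
q=k&(z>.06)&(z<.076)&(x<.524);p=P[q][:,:2]; print(LS(lambda c:np.hypot(*(p-c).T)-.03,[.495,.19],loss="soft_l1",f_scale=.002).x)
E
```

```text
t: 7.45
eef_pos: [0.4944, 0.1903, 0.2248]
orientation: [179.9, 0.3, -0.1]
force: [-0.1, 0.1, 0.5]
opening: 0.999
[0.49446408 0.19030332 0.22487291] 0.9996890172451373 [ 1.79878993e+02  3.30738457e-01 -5.10069623e-02]
0.24 8 x 0.485 0.505 y 0.14 0.14 0.23 0.232
0.25 59 x 0.481 0.509 y 0.132 0.146 0.23 0.243
0.26 67 x 0.486 0.507 y 0.131 0.145 0.229 0.246
0.27 67 x 0.486 0.508 y 0.132 0.145 0.229 0.245
0.28 60 x 0.484 0.508 y 0.129 0.144 0.23 0.254
0.29 137 x 0.483 0.51 y 0.114 0.153 0.226 0.262
0.3 193 x 0.483 0.515 y 0.115 0.204 0.215 0.261
0.31 221 x 0.475 0.515 y 0.116 0.228 0.247 0.26
top z 0.3989716449222304 0.11174501839768883
[0.49306359 0.19101673]
```

View pics/s6.png

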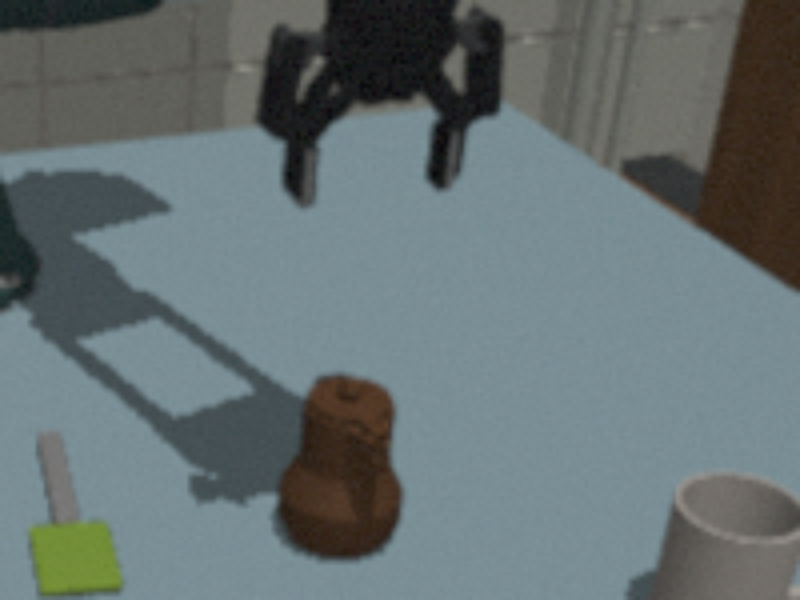

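The lid is shut, with the knob visible at crop (348,385). The open fingertips are at z≈0.247 with the TCP at 0.225, so the same 27 mm offset holds. I'll go down to the neck using camera-referenced heights.

```bash
python3 - <<'E'
from cell import r
from h import *
d=r.get_image("scene"); P=cloud(d); x,y,z=P[...,0],P[...,1],P[...,2]
k=(abs(y-.188)<.015)&(x>.44)&(x<.56)&(z>.14)
print("body low z",np.sort(z[k])[:12].round(3))
rel([(.4945,.192,.13,-1),(.4945,.192,.052,-1)],r.observe())
E
```

```text
body low z [0.306 0.306 0.307 0.307 0.307 0.307 0.307 0.307 0.308 0.308 0.308 0.309]
(0.4945, 0.192, 0.13, -1) [0.0021 0.0055 0.0166] [ 0.0005 -0.0019  0.095 ]
(0.4945, 0.192, 0.052, -1) [0.0021 0.0055 0.0166] [ 0.0009 -0.002   0.173 ]
```

```bash
python3 -m handwheel '[[0.002,0.0055,0.017,0.001,-0.002,0.03,0.0854],[0.002,0.0055,0.017,0.001,-0.002,0.07,0.0854],[0.002,0.0055,0.017,0.001,-0.002,0.105,0.0854],[0.002,0.0055,0.017,0.001,-0.002,0.13,0.0854],[0.002,0.0055,0.017,0.001,-0.002,0.15,0.0854],[0.002,0.0055,0.017,0.001,-0.002,0.165,0.0854],[0.002,0.0055,0.017,0.001,-0.002,0.175,0.0854],[0.002,0.0055,0.017,0.001,-0.002,0.175,0.0854]]'
python3 - <<'E'
from cell import r
from h import *
d=r.get_image("scene"); 
cv2.imwrite("pics/s7.png",cv2.resize(cv2.cvtColor(d["image"],cv2.COLOR_RGB2BGR)[100:230,310:450],None,fx=5,fy=4.6))
E
```

```text
t: 8.55
eef_pos: [0.4943, 0.1919, 0.0496]
orientation: [180.0, 0.1, -1.0]
force: [0.0, 0.1, 0.1]
opening: 1.002
```

View pics/s7.png

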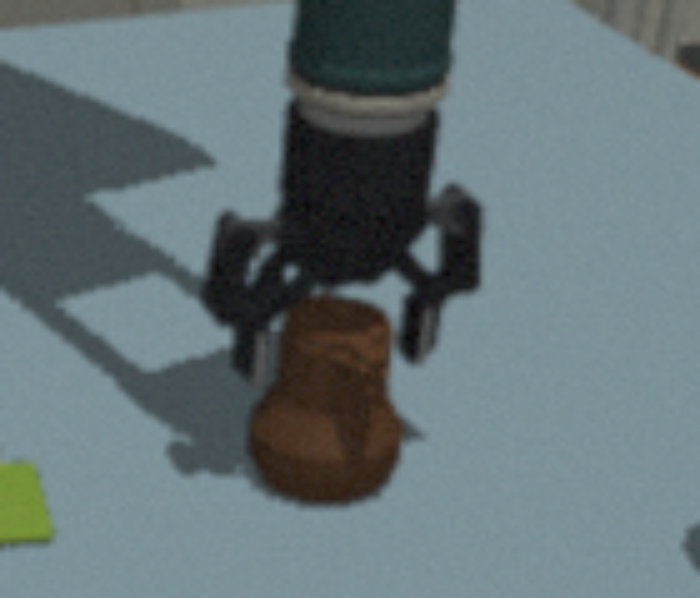

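The fingers stand either side of the neck, with their tips at crop (258,375) and (415,358). Closing.

```bash
python3 -m handwheel '[[0,0,0,0,0,0,0.04],[0,0,0,0,0,0,0.04],[0,0,0,0,0,0,0.04],[0,0,0,0,0,0,0.04],[0,0,0,0,0,0,0.04],[0,0,0,0,0,0,0.04]]' 50
python3 - <<'E'
from cell import r
from h import *
d=r.get_image("scene"); 
cv2.imwrite("pics/s8.png",cv2.resize(cv2.cvtColor(d["image"],cv2.COLOR_RGB2BGR)[100:230,310:450],None,fx=5,fy=4.6))
E
```

```text
t: 9.35
eef_pos: [0.4954, 0.1923, 0.051]
orientation: [-180.0, -0.1, -1.0]
force: [-0.1, 2.0, 6.5]
opening: 0.683
```

View pics/s8.png

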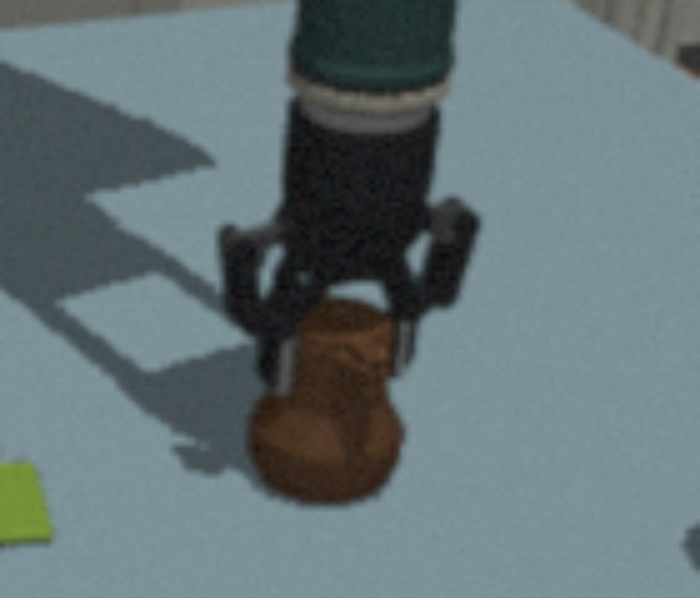

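Opening is 0.683 (58 mm), so the neck is held. Lifting.

```bash
python3 -m handwheel '[[0,0,0,0,0,-0.01,0.04],[0,0,0,0,0,-0.03,0.04],[0,0,0,0,0,-0.055,0.04],[0,0,0,0,0,-0.08,0.04],[0,0,0,0,0,-0.1,0.04],[0,0,0,0,0,-0.1,0.04]]'
python3 - <<'E'
from cell import r
from h import *
d=r.get_image("scene"); P=cloud(d)
cv2.imwrite("pics/s9.png",cv2.resize(cv2.cvtColor(d["image"],cv2.COLOR_RGB2BGR)[70:230,310:450],None,fx=4.3,fy=3.7))
rel([(.51,.1,.15,-1.5),(.5605,-.203,.15,-2.4)],r.observe())
E
```

```text
t: 10.15
eef_pos: [0.4961, 0.1924, 0.1524]
orientation: [-179.9, -0.3, -1.0]
force: [0.0, 0.5, -4.6]
opening: 0.681
(0.51, 0.1, 0.15, -1.5) [-0.0006 -0.0024  0.0083] [0.0164 0.092  0.0012]
(0.5605, -0.203, 0.15, -2.4) [-0.0006 -0.0024  0.024 ] [0.0723 0.394  0.0012]
```

View pics/s9.png

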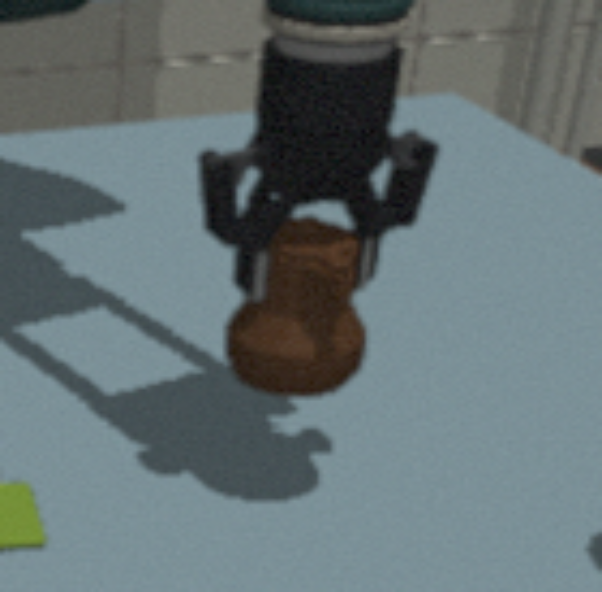

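The bowl is held upright with the lid shut, and the force reads -4.6 N. Carrying it over to the plate.

```bash
python3 -m handwheel '[[-0.001,-0.002,0.002,0.004,0.02,0,0.04],[-0.001,-0.002,0.005,0.011,0.06,0,0.04],[-0.001,-0.002,0.008,0.019,0.105,0,0.04],[-0.001,-0.002,0.011,0.028,0.155,0,0.04],[-0.001,-0.002,0.014,0.038,0.205,0,0.04],[-0.001,-0.002,0.017,0.047,0.255,0,0.04],[-0.001,-0.002,0.02,0.056,0.305,0,0.04],[-0.001,-0.002,0.022,0.065,0.35,0.001,0.04],[-0.001,-0.002,0.024,0.07,0.38,0.001,0.04],[-0.001,-0.002,0.024,0.0725,0.394,0.001,0.04]]'
python3 -m handwheel '[[0,0,0,0,0,0,0.04],[0,0,0,0,0,0,0.04],[0,0,0,0,0,0,0.04]]'
cat > see.py <<'E'
from cell import r
from h import *
import sys
tag=sys.argv[1]; st=r.observe(); print(st["eef_pos"],st["orientation"],st["force"])
for n,(a,b,c,e) in dict(scene=(170,340,170,330),top=(100,240,310,480)).items():
    d=r.get_image(n); np.savez(f"{n}_{tag}.npz",**d)
    cv2.imwrite(f"pics/{n}_{tag}.png",cv2.resize(cv2.cvtColor(d["image"],cv2.COLOR_RGB2BGR)[a:b,c:e],None,fx=3.5,fy=3.5,interpolation=cv2.INTER_CUBIC))
E
sed -i 's/scene=(170,340/scene=(130,300/' see.py
python3 see.py a
```

```text
t: 11.45
eef_pos: [0.5599, -0.2044, 0.1486]
orientation: [-180.0, 0.1, -2.5]
force: [0.8, 0.2, -4.3]
opening: 0.683
t: 11.82
eef_pos: [0.5596, -0.2029, 0.1484]
orientation: [-179.9, 0.1, -2.4]
force: [-0.2, 0.4, -4.9]
opening: 0.679
[ 0.55955312 -0.20294328  0.14839271] [-1.79933855e+02  1.41633122e-01 -2.43077079e+00] [-0.22202522  0.35315427 -4.90247451]
```

View pics/scene_a.png

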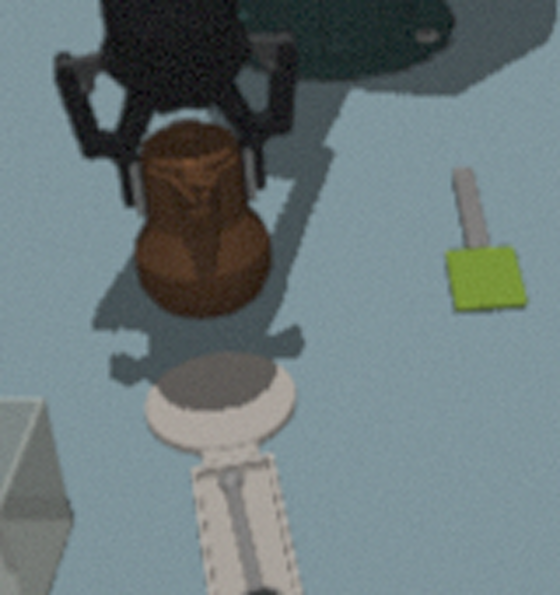

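View pics/top_a.png

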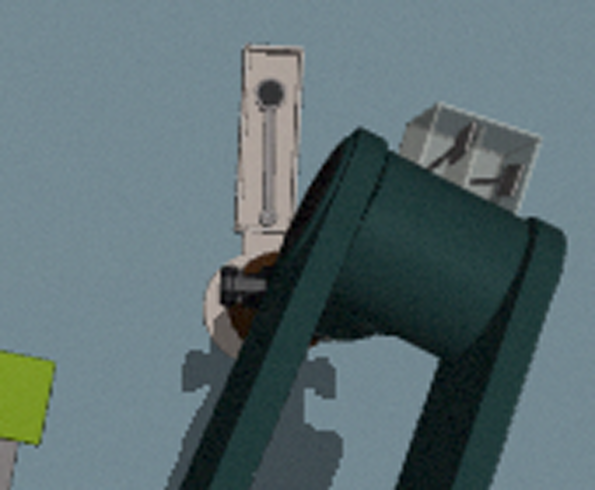

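```bash
cat > fit.py <<'E'
from h import *
import sys
from scipy.optimize import least_squares as LS
def plane(d,uv,h):
    K=d["K"];Rm,_=cv2.Rodrigues(d["rvec"]);t=d["tvec"].ravel(); C=-t@Rm
    ray=np.c_[(uv[:,0]-K[0,2])/K[0,0],(uv[:,1]-K[1,2])/K[1,1],np.ones(len(uv))]@Rm
    return (C+ray*((h-C[2])/ray[:,2])[:,None])[:,:2]
def bowl(d,c0,z0):
    P=cloud(d); im=d["image"].astype(int)
    brown=(im[...,0]>1.4*im[...,2])&(im[...,0]>im[...,1]*1.2)
    x,y,z=P[...,0],P[...,1],P[...,2]
    near=brown&(abs(x-c0[0])<.08)&(abs(y-c0[1])<.06)
    for lo,hi,R in((.060,.076,.030),(.017,.035,.042)):
        k=near&(z>z0+lo)&(z<z0+hi); p=P[k][:,:2]
        if len(p)<8: continue
        s=LS(lambda c:np.hypot(*(p-c).T)-R,c0,loss="soft_l1",f_scale=.002); print("bowl fit",lo,len(p),s.x.round(4),np.abs(s.fun).mean().round(4))
    k=near&(z>z0+.07)&(z<z0+.108)&(np.hypot(x-c0[0],y-c0[1])>.036); q=P[k]
    if len(q): print("spout",k.sum(),q.mean(0).round(4),"yaw",np.degrees(np.arctan2(*(q.mean(0)[:2]-c0)[::-1])).round(1))
    k=near&(z>z0-.02); print("z range",np.percentile(z[k],[1,99]).round(4))
E
python3 - <<'E'
from fit import *
d=dict(np.load("scene0.npz")); im=d["image"].astype(float); g=im[...,0]-im[...,2]
# subpixel far-arc of plate: along radial lines from centre, find half-crossing
from scipy.ndimage import map_coordinates as mc
for n in("scene","top"):
    d=dict(np.load(n+"0.npz")); im=d["image"].astype(float); g=cv2.GaussianBlur(im[...,0]-im[...,2],(3,3),0)
    for rng in ((90,271),(60,301)) :
      c=np.array([.561,-.205])
      for it in range(4):
        E=[]
        for a in np.radians(np.arange(*rng,5)):
            rr=np.linspace(.03,.07,161); X=np.c_[c[0]+rr*np.cos(a),c[1]+rr*np.sin(a),0*rr+.008]
            q=cv2.projectPoints(X,d["rvec"],d["tvec"],d["K"],None)[0][:,0]; v=mc(g,[q[:,1],q[:,0]],order=1)
            h=(v[:20].mean()+v[-20:].mean())/2; i=np.argmax(v<h); E.append(X[i,:2])
        E=np.array(E); s=LS(lambda p:np.hypot(*(E-p[:2]).T)-.05,c,loss="soft_l1",f_scale=.001); c=s.x
      print(n,rng,c.round(4),np.abs(s.fun).mean().round(4), circ(E))
bowl(dict(np.load("scene0.npz")),np.array([.495,.19]),0)
bowl(dict(np.load("scene_a.npz")),np.array([.56,-.205]),.098)
E
```

```text
scene (90, 271) [ 0.5609 -0.2055] 0.0002 (array([ 0.56039341, -0.20547723]), np.float64(0.0495848613560131))
scene (60, 301) [ 0.5611 -0.2056] 0.0004 (array([ 0.56144825, -0.20560178]), np.float64(0.0503103853008164))
top (90, 271) [ 0.5602 -0.2048] 0.0001 (array([ 0.56003806, -0.20477154]), np.float64(0.049910195884235405))
top (60, 301) [ 0.5602 -0.2048] 0.0001 (array([ 0.56008745, -0.20483144]), np.float64(0.049922638471849294))
bowl fit 0.06 104 [0.494  0.1912] 0.0019
bowl fit 0.017 166 [0.4923 0.1907] 0.0012
spout 63 [0.5398 0.1857 0.0897] yaw -5.5
z range [0.0072 0.1623]
bowl fit 0.06 136 [ 0.557  -0.2045] 0.0008
bowl fit 0.017 272 [ 0.5565 -0.2044] 0.0009
spout 115 [ 0.6045 -0.2067  0.1898] yaw -2.2
z range [0.1048 0.2136]
```

The plate centre is (0.5605, -0.205) and the stand's yaw -2.45°. The bowl sits about 2.5 mm short in x. I'll correct that and go down to about 11 mm above the plate, then check.

```bash
python3 -m handwheel '[[0,-0.002,0,0.0025,0.001,0.01,0.04],[0,-0.002,0,0.0025,0.001,0.03,0.04],[0,-0.002,0,0.0025,0.001,0.05,0.04],[0,-0.002,0,0.0025,0.001,0.065,0.04],[0,-0.002,0,0.0025,0.001,0.075,0.04],[0,-0.002,0,0.0025,0.001,0.078,0.04],[0,-0.002,0,0.0025,0.001,0.078,0.04],[0,-0.002,0,0.0025,0.001,0.078,0.04]]'
python3 see.py b; python3 - <<'E'
from fit import *
bowl(dict(np.load("scene_b.npz")),np.array([.56,-.205]),.02)
E
```

```text
t: 12.92
eef_pos: [0.5627, -0.2047, 0.0713]
orientation: [-180.0, 0.2, -2.4]
force: [-0.8, 0.3, -3.9]
opening: 0.687
[ 0.56266488 -0.20465732  0.07130145] [-1.79990998e+02  1.53722094e-01 -2.43739766e+00] [-0.82607123  0.25397035 -3.86976733]
bowl fit 0.06 109 [ 0.5599 -0.2061] 0.0007
bowl fit 0.017 227 [ 0.5598 -0.2061] 0.0009
spout 128 [ 0.6055 -0.2086  0.113 ] yaw -4.6
z range [0.0288 0.1363]
```

View pics/scene_b.png

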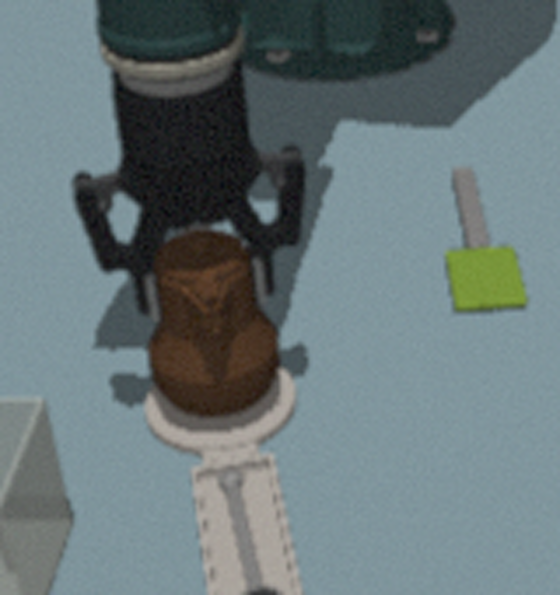

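The bowl is centred over the plate to within about 1 mm. Setting it down slowly.

```bash
python3 -m handwheel '[[0,0,0,0,-0.0005,0.003,0.04],[0,0,0,0,-0.0005,0.006,0.04],[0,0,0,0,-0.0005,0.008,0.04],[0,0,0,0,-0.0005,0.0095,0.04],[0,0,0,0,-0.0005,0.0105,0.04],[0,0,0,0,-0.0005,0.0115,0.04],[0,0,0,0,-0.0005,0.0115,0.04]]'
```

```text
t: 13.9
eef_pos: [0.5625, -0.2041, 0.0597]
orientation: [-180.0, 0.2, -2.4]
force: [-0.2, 0.6, -5.4]
opening: 0.687
```

```bash
python3 -m handwheel '[[0,0,0,0,0,0.001,0.04],[0,0,0,0,0,0.001,0.04],[0,0,0,0,0,0.002,0.04],[0,0,0,0,0,0.002,0.04]]'
```

```text
t: 14.4
eef_pos: [0.5627, -0.2042, 0.059]
orientation: [180.0, 0.1, -2.4]
force: [-3.4, 1.9, 8.5]
opening: 0.681
```

Force went from -5.4 to +8.5 N, so it has touched down. Quick look before release.

```bash
python3 see.py c; python3 - <<'E'
from fit import *
bowl(dict(np.load("scene_c.npz")),np.array([.56,-.205]),.008)
E
```

```text
[ 0.56265468 -0.20416064  0.05901964] [ 1.79994753e+02  1.31200607e-01 -2.43132242e+00] [-3.39501884  1.93765424  8.54100796]
bowl fit 0.06 106 [ 0.5602 -0.2054] 0.0008
bowl fit 0.017 228 [ 0.5596 -0.2057] 0.0009
spout 129 [ 0.6058 -0.2082  0.1012] yaw -4.0
z range [0.0168 0.1239]
```

View pics/scene_c.png

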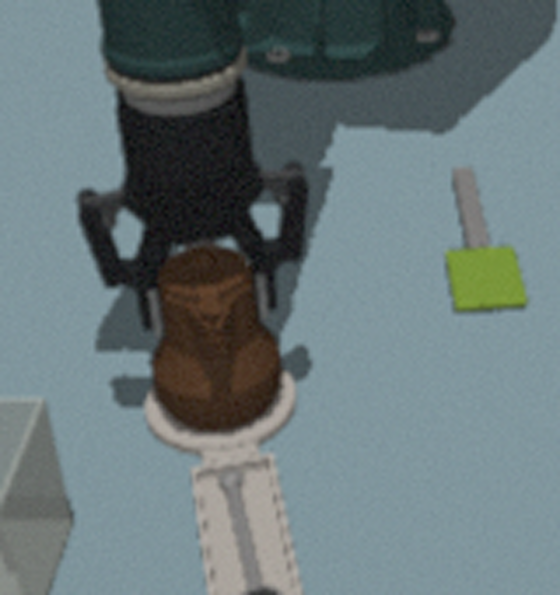

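The bowl (crop centre 218,350) stands centred on the plate with the spout towards the rest. Releasing and rising straight up.

```bash
python3 -m handwheel '[[0,0,0,0,0,0,0.065],[0,0,0,0,0,0,0.075],[0,0,0,0,0,0,0.0854],[0,0,0,0,0,0,0.0854],[0,0,0,0,0,0,0.0854],[0,0,0,0,0,-0.015,0.0854],[0,0,0,0,0,-0.05,0.0854],[0,0,0,0,0,-0.1,0.0854],[0,0,0,0,0,-0.15,0.0854],[0,0,0,0,0,-0.17,0.0854]]' 20
python3 -m handwheel '[[0,0,0,-0.04,-0.03,0,0.0854],[0,0,0,-0.07,-0.08,0,0.0854],[0,0,0,-0.1,-0.13,0,0.0854],[0,0,0,-0.11,-0.18,0,0.0854],[0,0,0,-0.11,-0.23,0,0.0854],[0,0,0,-0.11,-0.28,0,0.0854],[0,0,0,-0.11,-0.33,0,0.0854],[0,0,0,-0.11,-0.35,0,0.0854],[0,0,0,-0.11,-0.35,0,0.0854]]'
python3 see.py d; python3 - <<'E'
from fit import *
bowl(dict(np.load("scene_d.npz")),np.array([.56,-.205]),.008)
bowl(dict(np.load("top_d.npz")),np.array([.56,-.205]),.008)
E
```

```text
t: 15.75
eef_pos: [0.5648, -0.205, 0.2339]
orientation: [179.8, -0.2, -2.4]
force: [0.3, -0.0, -0.1]
opening: 0.999
t: 16.88
eef_pos: [0.4697, 0.1507, 0.2334]
orientation: [179.9, -0.3, -2.3]
force: [-1.4, -0.7, -0.5]
opening: 0.998
[0.46972147 0.15072249 0.23343193] [179.86013927  -0.28760648  -2.27063903] [-1.3703223  -0.6570852  -0.53166859]
bowl fit 0.06 104 [ 0.5597 -0.2055] 0.0008
bowl fit 0.017 220 [ 0.5595 -0.2055] 0.0009
spout 126 [ 0.6059 -0.2078  0.1011] yaw -3.5
z range [0.0169 0.1236]
bowl fit 0.06 18 [ 0.5614 -0.205 ] 0.0004
bowl fit 0.017 13 [ 0.5616 -0.2053] 0.0002
spout 33 [ 0.6028 -0.2043  0.1094] yaw 1.0
z range [0.0353 0.1266]
```

View pics/scene_d.png

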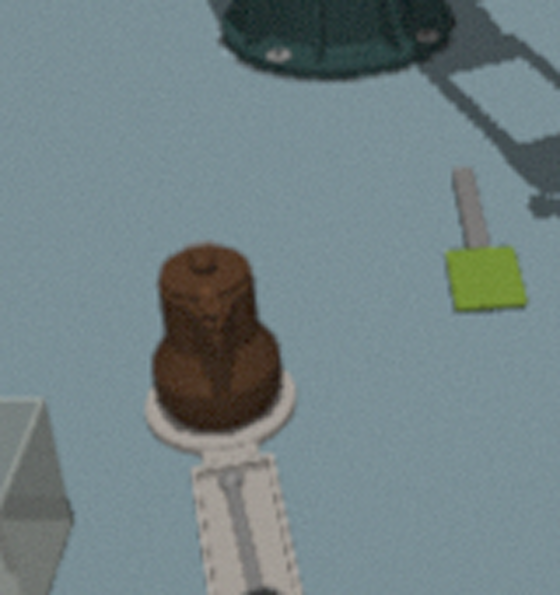

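View pics/top_d.png

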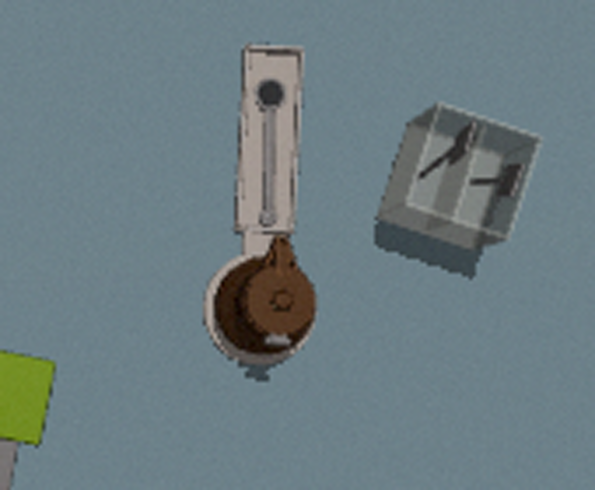

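The lid is shut, the bowl is on the plate, and the scraper, caddy and spoon look unmoved. I'll check the spout's yaw from features in the top view: tongue end, knob, hinge and lid outline.

```bash
python3 - <<'E'
from fit import *
d=dict(np.load("top_d.npz")); im=d["image"]
cv2.imwrite("pics/zz.png",cv2.resize(cv2.cvtColor(im,cv2.COLOR_RGB2BGR)[155:215,360:410],None,fx=10,fy=10,interpolation=cv2.INTER_CUBIC))
def w(u,v,h): return plane(d,np.array([[310+u/3.5,100+v/3.5]]),h)[0]
t=w(280,237,.112);k=w(282,299,.126);h=w(276,340,.109)
print("tongue,knob,hinge",t,k,h)
for a,b in((t,k),(t,h),(k,h)): print(np.degrees(np.arctan2(*(a-b)[::-1])))
# nothing-moved check vs start
for n in("scene","top"):
    a=dict(np.load(n+"0.npz"))["image"].astype(int); b=dict(np.load(n+"_d.npz"))["image"].astype(int)
    df=(abs(a-b).max(-1)>40).astype(np.uint8)
    nn,_,s,_=cv2.connectedComponentsWithStats(df); print(n,[tuple(x) for x in s[1:] if x[4]>8])
E
```

```text
tongue,knob,hinge [ 0.61179523 -0.205656  ] [ 0.56069348 -0.20523163] [ 0.52836144 -0.20360187]
-0.47579146631171043
-1.4103255605243386
-2.8856597444558796
scene [(np.int32(0), np.int32(0), np.int32(51), np.int32(40), np.int32(1644)), (np.int32(235), np.int32(0), np.int32(61), np.int32(39), np.int32(1805)), (np.int32(300), np.int32(0), np.int32(43), np.int32(75), np.int32(1813)), (np.int32(352), np.int32(0), np.int32(35), np.int32(37), np.int32(937)), (np.int32(9), np.int32(39), np.int32(79), np.int32(83), np.int32(2832)), (np.int32(234), np.int32(39), np.int32(5), np.int32(4), np.int32(12)), (np.int32(334), np.int32(38), np.int32(62), np.int32(78), np.int32(2372)), (np.int32(224), np.int32(45), np.int32(18), np.int32(41), np.int32(363)), (np.int32(272), np.int32(76), np.int32(51), np.int32(29), np.int32(900)), (np.int32(291), np.int32(112), np.int32(74), np.int32(81), np.int32(1764)), (np.int32(64), np.int32(127), np.int32(233), np.int32(72), np.int32(3498)), (np.int32(230), np.int32(129), np.int32(7), np.int32(7), np.int32(30)), (np.int32(361), np.int32(135), np.int32(20), np.int3
[... 368 characters left out ...]
, np.int32(38), np.int32(757)), (np.int32(181), np.int32(188), np.int32(401), np.int32(212), np.int32(29931)), (np.int32(380), np.int32(205), np.int32(7), np.int32(4), np.int32(23)), (np.int32(582), np.int32(312), np.int32(58), np.int32(59), np.int32(1873)), (np.int32(287), np.int32(344), np.int32(7), np.int32(7), np.int32(28)), (np.int32(598), np.int32(360), np.int32(42), np.int32(40), np.int32(662)), (np.int32(278), np.int32(364), np.int32(11), np.int32(11), np.int32(38)), (np.int32(291), np.int32(369), np.int32(44), np.int32(17), np.int32(110)), (np.int32(296), np.int32(379), np.int32(14), np.int32(12), np.int32(58)), (np.int32(312), np.int32(398), np.int32(9), np.int32(2), np.int32(14))]
```

View pics/zz.png

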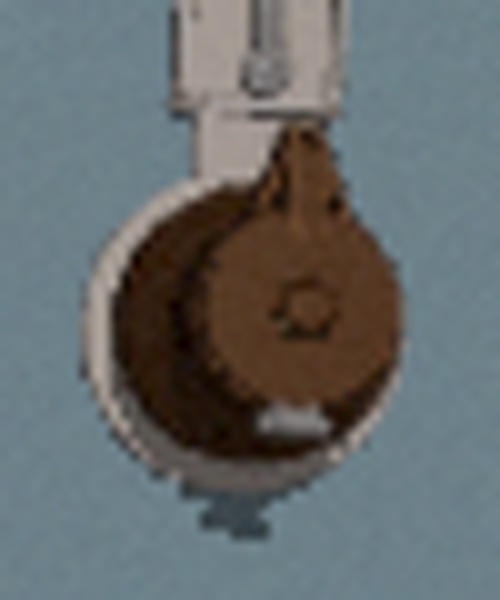

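```bash
python3 - <<'E'
from h import *
for n in("scene0","scene_d","top0","top_d"):
    d=dict(np.load(n+".npz")); P=cloud(d); im=d["image"].astype(int)
    k=(im[...,1]>1.5*im[...,2])&(im[...,1]>im[...,0])&(abs(P[...,1])<.1)&(P[...,0]>.4)&(P[...,2]<.03); print(n,np.median(P[k],0).round(4))
from cell import r
print(r.observe()["t"],r.sign_off())
E
```

```text
scene0 [0.4828 0.0053 0.0077]
scene_d [0.4831 0.0048 0.0077]
top0 [0.4793 0.0068 0.0105]
top_d [0.4793 0.0058 0.0105]
the job is handed in; nothing more can be done
16.975 None
```

The lid is shut and the bowl stands upright on the middle of the plate, with its spout along the spoon rest. I handed the job in at 17 s of the 54 s allowed, with the gripper open and clear of everything.

- **Lid:** my first push passed just over the top of the lid without moving it. The cameras showed the fingertips about 27 mm higher than the tool data gave. I lowered the tool by that amount and the second push closed the lid; it stayed shut through the carry.
- **Position:** the bowl's axis measures (0.560, -0.2055) in the scene view and (0.5615, -0.205) in the top view. The plate's centre is (0.5605, -0.205), so it is centred to within about 1 mm.
- **Spout direction:** the checks disagree slightly. The stand points at -2.45°, while the bowl reads between about -0.5° and -3° depending on which features I use. It is therefore probably within 1 to 2°, and I left it rather than grip it again.
- **Other objects:** the scraper's position matches the start to within 1 mm. Comparing the start and end pictures showed no change at the teaspoon, caddy or mug.

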